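Centre the rail loupe over the yo-yo bearing and lock it

ROBOT

A 7-joint arm with a two-finger parallel gripper is mounted at the origin on the work surface. World frame = base frame: x ahead of the robot, y to its left, z up, the work surface at z = 0. Lengths are in mm, angles in rad, forces in N, time in s.
With the tool pointing down it reaches from about 400 to 850 mm from the base axis. Payload 10.4 kg.
Tool frame: the origin (TCP) lies at the very end of the fingers, on their centre line; the grasp point (between the pads) lies 19 mm behind it (arm.pinch_z is the distance from the TCP to the grasp point, in mm); z points along the fingers, y is the line along which they close (so a half turn about z gives the same grasp; the last joint's range is limited). The gripper opens to 85 mm and grips with 20 to 120 N. Pads are 22 mm wide; open, the fingers measure 114 mm over their backs; the gripper's body (76 mm by 85 mm) begins 54 mm behind the grasp point. The pads swing forward as they close: fully open they stand 13 mm farther back than shut.
Start: joints at [-1.231, 0.332, -0.065, 1.46, 0.022, 1.35, -0.088], TCP at [221.797, 584.344, 231.338] pointing down, gripper open.
Joint ranges: [-2.6, 2.6], [-0.5, 2.12], [-1.47, 1.34], [0.16, 2.42], [-1.27, 4.41], [0.06, 2.06], [-2.6, 2.6]. Speed limits (rad/s): [2.22, 2.22, 2.79, 2.79, 3.14, 3.14, 3.14].

INTERFACE

Orientations are given as [roll, pitch, yaw] about the fixed x, y, z axes, in that order (R = Rz(yaw) Ry(pitch) Rx(roll)).
In Python, from rig import arm, imaging, job gives the robot as it stands. The module is installed in compiled form; this text tells all that it offers.
- The arm moves only by the shell command python3 -m pendant 'ROWS' [OPENING] [FORCE]. ROWS is JSON, a list of rows, each a list of 4 numbers: the shift along the tool's x, y, z in mm, then the turn about the tool's z in degrees. In form: [[x, y, z, yaw], ...]. A call has 1 to 20 rows; each row is the pose to reach, as a shift and turn from the pose commanded when the call began, along the tool's axes at that moment; what a row does not reach only later rows make up. A row lasts 1/10 s, in which the tool goes at most 50 mm and 8.59 degrees, less where a joint would pass 70% of its speed; a pose out of reach is approached as far as the arm can. A call with a gripper value outside its range is refused whole. OPENING is the finger opening in mm, from 0 to 85.4, set as the call begins (- or left out, the last holds). The fingers move at their own pace and stop on an object; FORCE is the grip in N (left out, the last holds). Time passes only in rows, so rows that repeat a pose let the fingers close. It gives the time, the measured TCP pose, the force, the opening and the grip force at its end, in the units of the state.
- arm.sense(): the state, without advancing time (a new reading comes with each control period).
- imaging.capture(name): name is "side" or "top"; returns the picture (384x512x3 uint8, red, green, blue); there is no depth.
- imaging.camera_info(name): a dict with "fx", "fy", "cx", "cy" (pixels), "pose" (4x4, takes a point from camera to world coordinates). Camera axes: x right, y up, looking along -z (the intrinsics and any distortion apply to the point x, -y, -z); pixel columns grow to the right and rows downward; lengths in mm; the calibration is good to about 2 mm. A picture is of the moment at which its call begins. camera_info takes no time and is no camera call.
- job.hand_in(): hands the job in; it is judged then, once.
The state is a dict: "time_s": time; "q": joint angles; "qvel": joint speeds; "tau": joint torques, N m; "position": TCP position; "eef_rot": TCP orientation; "ft_force": force on the tool from outside, world axes, zero at the start; "ft_torque": the same for the moment, N m; "width": finger opening in mm; "finger_force": force on a finger pad.
Only numpy, scipy, OpenCV 4.12 (cv2) and the standard library are available. Lean on these libraries where they do the work, as an engineer would, in place of code of your own. Each camera call takes 0.05 s, during which the arm holds its last target. There are 200 camera calls.

TASK

Slide the magnifier carriage along its rail until the middle of its glass is lined up over the bearing, on the yo-yo half that carries one. With the carriage standing there, press the knob on top of the carriage down and, while it is down, turn it clockwise as far as it goes to lock the carriage, then let it spring back up. Leave the yo-yo halves, the brass tool and the clear pods where they are.

Things in the scene. Friction and masses are not known exactly. Their poses are not given: they have to be found in the camera images.
- stage: Fixed inspection stage: grey plate 230 x 460 mm, 12 mm thick, with a steel rail 36 mm wide and 440 mm long on its robot side, rail top 24 mm above the table, and a rubber strip on its far side for the yo-yo halves. Origin on the table under the rail's middle; x across the rail, away from the robot (plate from -55 to +175 mm), y along the rail, z up. End stops at y +/-224 mm, 33 mm high.
- carriage (a joint): Place in m of the magnifier carriage along the stage's y: 0 mid-rail, range +/-0.15. An aluminium block 64 mm (x) by 110 mm (y), from 24.5 to 53.5 mm above the table, centred at stage x = 0, y = this value; about 4 N of friction, stays where left, can be pushed on either end face. A low arm holds a round glass in a dark frame, 72 mm across, 78 to 88 mm above the table, 125 mm in +x.
- lens (a point): Centre of the magnifier glass, 83 mm above the table; it moves with the carriage; axes as the stage's.
- lock_press (a joint): How far the lock knob is pressed down, in m: 0 up, 0.008 fully down. Sprung: 4 N to start, 9 N fully down. A catch blocks the turn unless the knob is pressed by more than about 6 mm; do not force it.
- lock_turn (a joint): Turn of the lock knob in rad, clockwise from above: 0 free, stop at 1.25 (lock position). Unpressed it is caught at about 0.25.
- knob_grip (a point): Middle of the top of the lock knob, on its axis, above the middle of the carriage block, 102.5 mm above the table when up. Black knob: upright bar 54 mm long, 14 mm thick, 30 mm high on a disc 44 mm in diameter, 8 mm high. The point turns with it; the bar lies along the point's y (along the rail when free) and is 14 mm thick along its x.
- yoyo_bearing: Yo-yo half with the bearing: teal aluminium, 75 mm in diameter, a low cone 20 mm high lying hub up on the rubber strip at stage x = about 125 mm; on its hub a steel bearing 19 mm in diameter (20 to 28 mm above its origin) and an axle post 8 mm in diameter up to 38 mm. Loose. Origin at the centre of its underside, 12 mm above the table; z up.
- bearing (a point): Centre of the top face of the bearing, 28 mm above the half's underside, 40 mm above the table.
- yoyo_bare: The other yo-yo half, same size and material but with a bare flat hub: no bearing, no post. Loose. Origin at the centre of its underside.
- seat_tool: Brass bearing seat tool, a stout pin 24 mm in diameter and 40 mm high standing on the rubber strip between the halves. Loose, leave alone. Origin at the centre of its underside.
- pod_a: Clear round polycarbonate storage pod with bearings in it, 68 mm in diameter, 54 mm high, standing on the table beyond the rail's +y end. Loose, leave alone. Origin at the centre of its underside.
- pod_b: A second such pod, beyond the rail's -y end. Loose, leave alone. Origin at the centre of its underside.

How it is judged (in metres and radians):
On the way, in this order (a step that is already met when the one before it is completed fails the run):
1. the carriage stands still with the middle of its glass lined up over the bearing, the knob not yet turned (y of bearing in the frame of lens between -0.006 and 0.006 m and velocity of joint carriage between -0.005 and 0.005 m/s and value of joint lock_turn below 0.2 rad), for 0.2 s.
2. the knob is part way round while pressed down (y of bearing in the frame of lens between -0.006 and 0.006 m and value of joint lock_press above 0.005 m and value of joint lock_turn between 0.4 and 0.9 rad), for 0.03 s.
3. the knob is turned to the lock (y of bearing in the frame of lens between -0.006 and 0.006 m and value of joint lock_turn above 1 rad), for 0.1 s.
At the end, for the whole second after the job is handed in: The carriage stands still with the centre of its glass within 6 mm of the bearing's centre, measured along the rail; the knob is turned clockwise by more than 1.0 rad (stop at 1.25) and has sprung back up to within 2 mm (all of step 3 and velocity of joint carriage between -0.005 and 0.005 m/s and value of joint lock_press below 0.002 m); the robot touches nothing.
It fails at once if the yo-yo half with the bearing is shifted by more than 12 mm (distance of yoyo_bearing from where it was at the start of the episode above 0.012 m).
It fails at once if the bare yo-yo half is shifted by more than 12 mm (distance of yoyo_bare from where it was at the start of the episode above 0.012 m).
It fails at once if the seat tool or a pod is shifted by more than 12 mm (distance of any of seat_tool, pod_a, pod_b from where it was at the start of the episode above 0.012 m).
It also fails if it takes over 48 s, if anything falls off the work surface, if the arm or the gripper's body presses on something with over 40 N, if the wrist force passes 120 N, or if a joint passes its speed limit or range.

## Working session

There is one attempt and no reset: what is moved stays moved. The work goes in short steps, Python scripts to look and compute and a shell command to move; the robot and the scene stay as the last step left them, time stands still between calls to the robot, and variables do not carry over. Pictures are saved under pics/ and viewed, at most 10 in all, crops included, and the job is handed in when it is done.

```bash
mkdir -p pics
python3 - <<'E'
from rig import arm, imaging
import cv2, numpy as np
np.set_printoptions(precision=4,suppress=True)
for n in("side","top"):
    cv2.imwrite(f"pics/{n}0.png",imaging.capture(n)[...,::-1]); print(n,imaging.camera_info(n))
s=arm.sense(); print(s["time_s"],s["position"],s["eef_rot"],s["width"],arm.pinch_z)
E
```

```text
side {'fx': 426.6643784030128, 'fy': 426.6643784030128, 'cx': 260.51569291518746, 'cy': 189.10134626424588, 'pose': array([[ -0.9299,   0.2127,  -0.3002, 309.1533],
       [ -0.3674,  -0.5787,   0.7281, 724.2581],
       [ -0.0188,   0.7873,   0.6163, 693.3884],
       [  0.    ,   0.    ,   0.    ,   1.    ]])}
top {'fx': 358.7356844752987, 'fy': 358.7356844752987, 'cx': 254.36984721353357, 'cy': 186.2536460414075, 'pose': array([[ -0.0144,   0.9978,  -0.0651, 540.3608],
       [ -0.9996,  -0.0127,   0.0261,  29.8259],
       [  0.0252,   0.0654,   0.9975, 861.8535],
       [  0.    ,   0.    ,   0.    ,   1.    ]])}
0.1 [221.6724 584.0008 230.6077] [-3.1403  0.      2.7788] 85.71063732734203 18.700000000000003
```

View pics/side0.png

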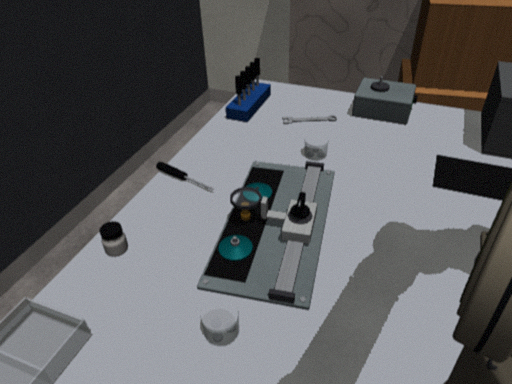

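View pics/top0.png

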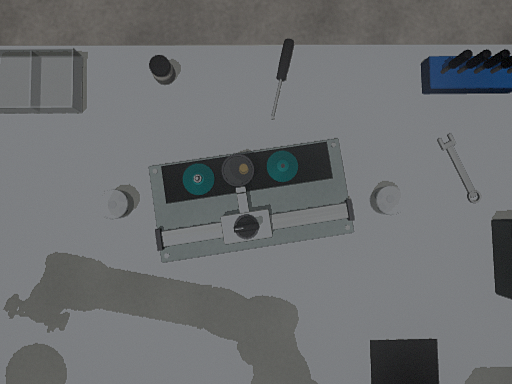

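The bearing half is on the left in the top view, at about (198,179). The glass is at about (238,170) and the knob at about (246,227). I'll enlarge both views to get exact pixels.

Run:
```python
import cv2
t=cv2.imread("pics/top0.png")[135:270,145:360]; s=cv2.imread("pics/side0.png")[155:305,195:345]
cv2.imwrite("pics/tc.png",cv2.resize(t,None,fx=3.7,fy=3.7,interpolation=cv2.INTER_CUBIC))
cv2.imwrite("pics/sc.png",cv2.resize(s,None,fx=4,fy=4,interpolation=cv2.INTER_CUBIC))
```

```text
(no output)
```

View pics/tc.png

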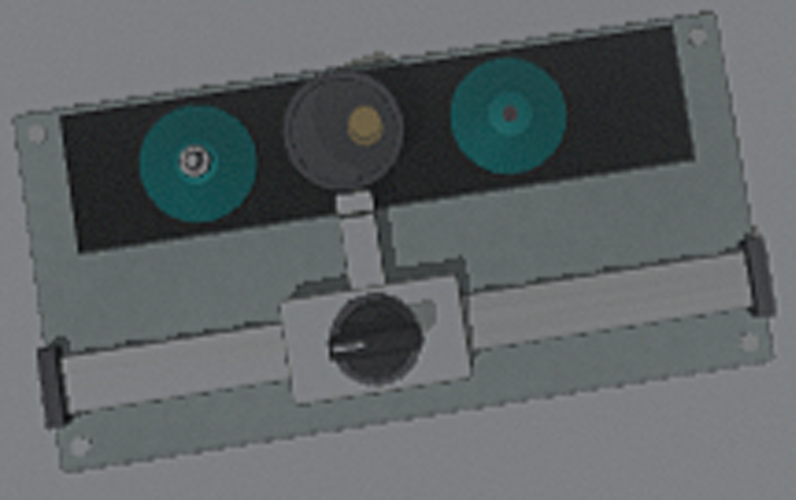

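View pics/sc.png

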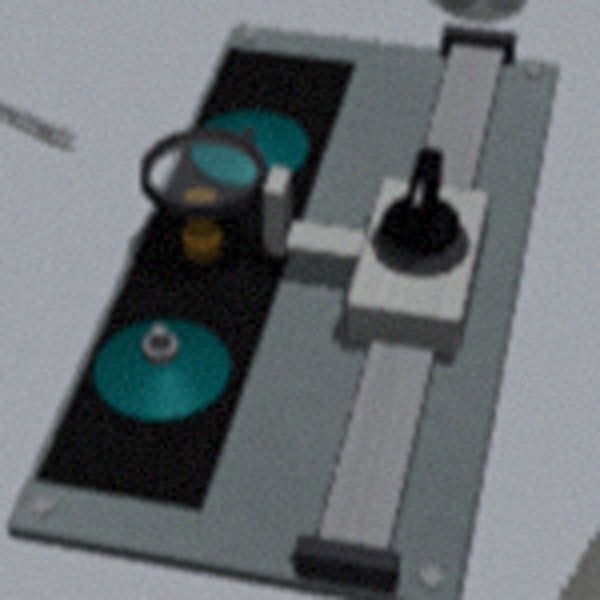

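The crops show these positions (in crop pixels):

| Point | Top crop | Side crop |
|---|---|---|
| Bearing | (195,161) | (160,341) |
| Glass | (344,131) | (205,173) |
| Plate corners | (15,118), (714,12), (773,357), (65,471) | – |

Next I'll triangulate.

```bash
cat > h.py <<'E'
import numpy as np
from rig import imaging
I={n:imaging.camera_info(n) for n in("top","side")}
T=lambda u,v:("top",144.6+u/3.7,134.6+v/3.7)
S=lambda u,v:("side",194.6+u/4,154.6+v/4)
def ray(p):
    n,u,v=p; c=I[n]; P=c["pose"]
    d=P[:3,:3]@[(u-c["cx"])/c["fx"],-(v-c["cy"])/c["fy"],-1]
    return P[:3,3],d/np.linalg.norm(d)
def atz(p,z): o,d=ray(p); return o+d*(z-o[2])/d[2]
def tri(*ps):
    A=0;b=0
    for p in ps:
        o,d=ray(p);M=np.eye(3)-np.outer(d,d);A=A+M;b=b+M@o
    x=np.linalg.solve(A,b); return x,[np.linalg.norm(np.cross(x-ray(p)[0],ray(p)[1])) for p in ps]
E
python3 - <<'E'
from h import *
np.set_printoptions(precision=3,suppress=True)
B=T(195,161),S(160,341);L=T(344,131),S(205,173)
print("B",tri(*B),atz(B[0],40),atz(B[1],40)); print("L",tri(*L),atz(L[0],83),atz(L[1],83))
C=np.array([atz(T(*c),12) for c in[(15,118),(714,12),(773,357),(65,471)]])[:,:2]
Q=np.array([[175,230],[175,-230],[-55,-230],[-55,230]])
H=(Q-Q.mean(0)).T@(C-C.mean(0)); U,s,V=np.linalg.svd(H); R=(U@V).T; t=C.mean(0)-R@Q.mean(0)
yaw=np.arctan2(R[1,0],R[0,0]); print("stage",t,"yaw",yaw,np.degrees(yaw),"res",Q@R.T+t-C)
for n,p in(("B",tri(*B)[0]),("Bz",atz(B[0],40)),("L",tri(*L)[0]),("Lz",atz(L[0],83))): print(n,R.T@(p[:2]-t))
for n,p,z in(("disc",T(376,340),72.5),("blk",T(376,340),53.5)): print(n,R.T@(atz(p,z)[:2]-t),atz(p,z))
for c in[(282,304),(463,278),(472,374),(297,402)]: print(R.T@(atz(T(*c),53.5)[:2]-t))
E
```

```text
B (array([614.03 , 138.533,  41.572]), [np.float64(0.16766020372787852), np.float64(0.16766020372773355)]) [614.33  138.801  40.   ] [614.599 137.083  40.   ]
L (array([626.317,  45.273,  83.57 ]), [np.float64(0.8025076628021788), np.float64(0.8025076628019396)]) [627.141  45.556  83.   ] [625.816  44.467  83.   ]
stage [506.696   6.793] yaw 0.1413957906977815 8.101382047898024 res [[ 1.7    2.098]
 [ 2.18  -1.548]
 [-1.598 -2.53 ]
 [-2.282  1.98 ]]
B [124.829 115.299]
Bz [125.163 115.522]
L [123.85   21.238]
Lz [124.706  21.402]
disc [ 0.207 21.657] [503.848  28.264  72.5  ]
blk [-0.669 21.744] [502.969  28.226  53.5  ]
[29.662 74.632]
[ 28.149 -36.305]
[-30.003 -32.535]
[-29.975  74.497]
```

```bash
python3 -m pendant '[[-10,-9,0,1],[-30,-27,0,4],[-60,-55,0,8],[-92,-84,0,12],[-124,-113,0,16],[-156,-142,0,20],[-188,-171,0,24],[-220,-200,0,28],[-252,-229,0,33],[-284,-258,0,37],[-316,-287,0,41],[-348,-316,0,46],[-380,-346,0,50],[-410,-374,0,54],[-436,-398,0,58],[-453,-413,0,60],[-461,-420,0,61.1],[-461,-420,0,61.1],[-461,-420,0,61.1],[-461,-420,0,61.1]]' 50 40
python3 -c "
from rig import arm
s=arm.sense();print(s['q'],s['position'],s['eef_rot'],s['ft_force'])"
```

```text
time_s: 2.1
position: [503.3, 29.8, 231.2]
eef_rot: [-3.141, -0.001, 1.716]
ft_force: [0.4, 0.0, 0.4]
width: 50.0
finger_force: 0.0
[-0.6212316   0.05317065  0.49338849  1.79778243 -0.02673697  1.29741015
  0.023555  ] [503.28591489  29.79640296 231.17145995] [-3.14125611e+00 -5.76267271e-04  1.71555480e+00] [0.38904856 0.04245378 0.36378462]
```

```bash
python3 -m pendant '[[0,0,15,0],[-1,0,40,0],[-1.5,0,70,0],[-1.5,0,95,0],[-1.5,0,115,0],[-1.5,0,130,0],[-1.5,0,142,0],[-1.5,0,150,0],[-1.5,0,154,0],[-1.5,0,154,0],[-1.5,0,154,0]]'
python3 - <<'E'
from rig import imaging
import cv2, numpy as np
t=imaging.capture("top")[135:270,145:360,::-1]; s=imaging.capture("side")[155:305,195:345,::-1]
t=cv2.resize(t,(400,251)); s=cv2.resize(s,(400,400),interpolation=cv2.INTER_CUBIC)
c=np.zeros((400,800,3),np.uint8); c[:251,:400]=t; c[:,400:]=s; cv2.imwrite("pics/g1.png",c)
E
```

```text
time_s: 3.2
position: [504.3, 26.7, 77.8]
eef_rot: [3.141, -0.0, 1.712]
ft_force: [0.1, 0.1, 0.4]
width: 50.0
finger_force: 0.0
```

View pics/g1.png

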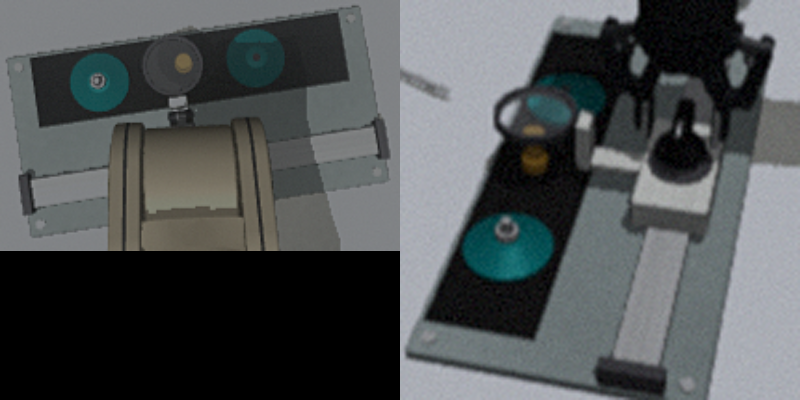

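The knob stands between the open fingers, but they look somewhat higher or farther back than I expected. I'll check by projecting the known points into the side view.

Run:
```python
from h import *
import cv2
im=imaging.capture("side")[...,::-1].copy()
c=I["side"];P=np.linalg.inv(c["pose"])
im=im[150:250,250:350]; im=cv2.resize(im,None,fx=6,fy=6,interpolation=cv2.INTER_CUBIC)
def pr(w,col):
    p=P@np.r_[w,1]; u=c["cx"]+c["fx"]*p[0]/-p[2]; v=c["cy"]-c["fy"]*p[1]/-p[2]
    q=(int((u-250+.5)*6),int((v-150+.5)*6)); cv2.circle(im,q,4,col,-1); print(w,q)
ys=.1414; X=np.array([np.cos(ys),np.sin(ys),0]); Y=np.array([-X[1],X[0],0])
k=np.array([503.7,28.,0])
for s in(-27,27): pr(k+Y*s+[0,0,102.5],(0,0,255))
pr(k+[0,0,72.5],(0,0,255))
t=np.array([504.3,26.7,77.8])
for s in(-25,25): pr(t+X*s,(0,255,0))
cv2.imwrite("pics/g2.png",im)
```

```text
[507.50509056   1.26946903 102.5       ] (314, 250)
[499.89490944  54.73053097 102.5       ] (290, 342)
[503.7  28.   72.5] (299, 357)
[479.54950836  23.176768    77.8       ] (367, 353)
[529.05049164  30.223232    77.8       ] (233, 335)
```

View pics/g2.png

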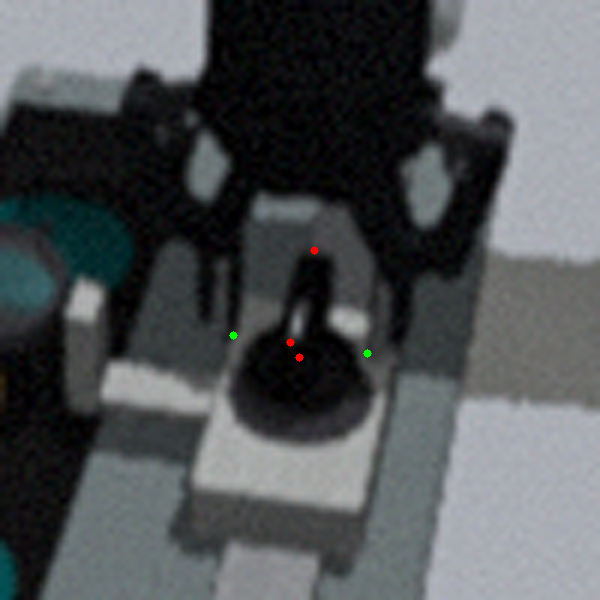

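```bash
python3 -m pendant '[[0,0,0,0],[0,0,0,0],[0,0,0,0],[0,0,0,0],[0,0,0,0],[0,0,0,0],[0,0,0,0],[0,0,0,0]]' 0 25
```

```text
time_s: 4.15
position: [504.2, 26.7, 77.5]
eef_rot: [3.141, -0.0, 1.712]
ft_force: [1.0, -0.6, 3.7]
width: 13.7
finger_force: 30.5
```

```bash
python3 -m pendant '[[2,0,0,0],[6,0,0,0],[12,0,0,0],[18,0,0,0],[24,0,0,0],[30,0,0,0],[36,0,0,0],[42,0,0,0],[48,0,0,0],[54,0,0,0],[60,0,0,0],[66,0,0,0],[72,0,0,0],[78,0,0,0],[84,0,0,0],[89,0,0,0],[92,0,0,0],[94,0,0,0],[94,0,0,0],[94,0,0,0]]' 0 40
python3 - <<'E'
from rig import imaging
import cv2
t=imaging.capture("top")[135:270,145:280,::-1]; s=imaging.capture("side")[175:310,195:330,::-1]
f=lambda a:cv2.resize(a,(400,400),interpolation=cv2.INTER_CUBIC)
cv2.imwrite("pics/m1.png",cv2.hconcat([f(t),f(s)]))
E
```

```text
time_s: 6.15
position: [491.2, 119.6, 77.5]
eef_rot: [3.141, -0.0, 1.712]
ft_force: [4.4, -2.3, 3.3]
width: 13.0
finger_force: 42.8
```

View pics/m1.png

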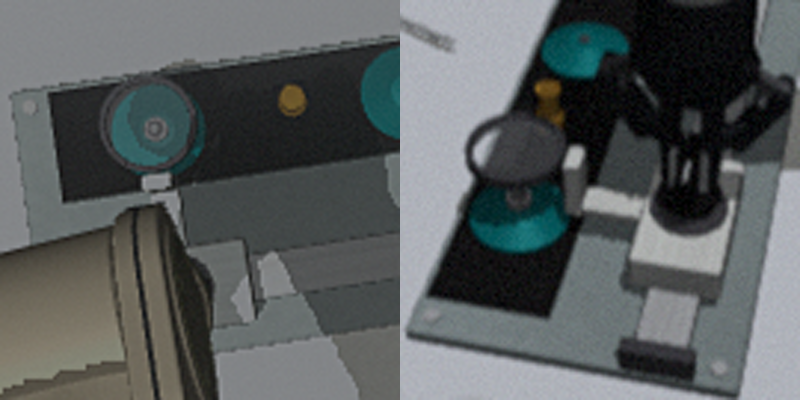

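The carriage moved with the knob. In the new crops the glass is at about (150,127) in the top view and (116,148) in the side view, with the bearing at (155,128) in the top view. I'll measure how far off it is.

Run:
```python
from h import *
k=400/135
L=("top",144.6+150/k,134.6+127/k),("side",194.6+116/k,174.6+148/k)
B=("top",144.6+155/k,134.6+128/k)
Y=np.array([-.1409,.99]); t=[506.7,6.8]
f=lambda p:(p[:2]-t)@Y
print(tri(*L),f(tri(*L)[0]),f(atz(L[0],83)),f(atz(L[1],83)),"B",f(atz(B,40)))
from rig import arm
s=arm.sense();print(f(s['position']))
```

```text
(array([612.52706353, 137.52438688,  85.83892947]), [np.float64(0.9085135853938303), np.float64(0.9085135853938701)]) 114.5061097586348 114.65249985582403 111.65910700546068 B 116.2921636283055
113.84211719843758
```

```bash
python3 -m pendant '[[0.8,0,0,0],[0.8,0,0,0],[0.8,0,0,0],[0.8,0,0,0],[0.8,0,0,0],[0.8,0,0,0],[0.8,0,2,0],[0.8,0,4,0],[0.8,0,6,0],[0.8,0,8,0],[0.8,0,8.5,0],[0.8,0,8.5,0],[0.8,0,8.5,0]]' 0 60
```

```text
time_s: 7.55
position: [491.2, 120.3, 70.0]
eef_rot: [3.14, -0.001, 1.712]
ft_force: [-0.8, -4.4, 16.7]
width: 13.3
finger_force: 71.3
```

```bash
python3 -m pendant '[[0,0,0,3],[0,0,0,8],[0,0,0,13],[0,0,0,18],[0,0,0,23],[0,0,0,28],[0,0,0,33],[0,0,0,38],[0,0,0,38],[0,0,0,38]]'
python3 -c "
from rig import arm
s=arm.sense();print(s['ft_torque'],s['q'])"
```

```text
time_s: 8.55
position: [490.6, 120.5, 69.5]
eef_rot: [-3.141, -0.0, 1.049]
ft_force: [-1.3, -3.4, 13.0]
width: 12.5
finger_force: 66.0
[-0.66467086  0.29523742 -0.11587303] [-0.79504789  0.24687608  0.51978553  1.97760383 -0.15016389  0.95402171
 -0.72304234]
```

```bash
python3 -m pendant '[[0,0,0,4],[0,0,0,9],[0,0,0,14],[0,0,0,19],[0,0,0,24],[0,0,0,28],[0,0,0,31],[0,0,0,33],[0,0,0,34],[0,0,0,34],[0,0,0,34]]'
python3 -c "
from rig import arm
s=arm.sense();print(s['ft_torque'],s['q'][6])"
```

```text
time_s: 9.65
position: [490.3, 120.9, 69.4]
eef_rot: [-3.14, 0.0, 0.456]
ft_force: [-2.6, -1.7, 14.3]
width: 12.8
finger_force: 81.1
[-0.42682468  0.61554879  0.18426764] -1.2887486589102184
```

```bash
python3 -m pendant '[[0,0,-2,0],[0,0,-4,0],[0,0,-6,0],[0,0,-8,0],[0,0,-8,0],[0,0,-8,0]]' && python3 -m pendant '[[0,0,0,0],[0,0,0,0],[0,0,0,0],[0,0,0,0],[0,0,0,0],[0,0,0,0]]' 45 && python3 -m pendant '[[0,0,-4,0],[0,0,-12,0],[0,0,-25,0],[0,0,-45,0],[0,0,-70,0],[0,0,-100,0],[0,0,-130,0],[0,0,-155,0],[0,0,-170,0],[0,0,-170,0]]' && python3 -m pendant '[[-20,0,0,0],[-60,0,0,0],[-100,0,0,0],[-140,0,0,0],[-170,0,0,0],[-180,0,0,0],[-180,0,0,0],[-180,0,0,0]]'
python3 - <<'E'
from rig import imaging
import cv2
t=imaging.capture("top")[135:270,145:280,::-1]; s=imaging.capture("side")[175:310,195:330,::-1]
f=lambda a:cv2.resize(a,(400,400),interpolation=cv2.INTER_CUBIC)
cv2.imwrite("pics/e1.png",cv2.hconcat([f(t),f(s)]))
E
```

```text
time_s: 10.25
position: [490.1, 120.8, 76.6]
eef_rot: [-3.141, 0.0, 0.456]
ft_force: [-0.4, 0.7, 3.3]
width: 13.0
finger_force: 64.6
time_s: 10.85
position: [490.6, 120.4, 76.8]
eef_rot: [-3.142, 0.0, 0.456]
ft_force: [0.5, -0.2, 0.4]
width: 45.1
finger_force: 0.0
time_s: 11.85
position: [491.7, 120.5, 249.9]
eef_rot: [-3.141, -0.005, 0.455]
ft_force: [-0.3, 0.1, 0.3]
width: 44.9
finger_force: 0.0
time_s: 12.65
position: [329.6, 41.4, 246.9]
eef_rot: [3.142, -0.001, 0.455]
ft_force: [-0.4, 0.1, -0.6]
width: 45.1
finger_force: 0.0
```

View pics/e1.png

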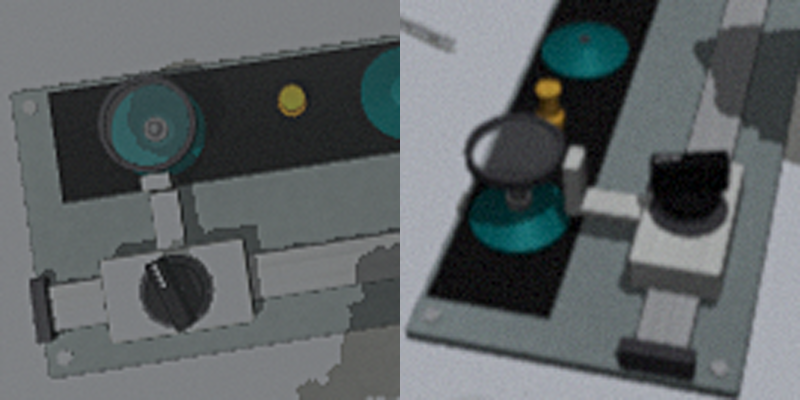

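Run:
```python
from rig import imaging
import cv2, numpy as np
t=np.mean([imaging.capture("top")[210:255,180:225,::-1].astype(float) for _ in range(8)],0).astype(np.uint8)
cv2.imwrite("pics/k1.png",cv2.convertScaleAbs(cv2.resize(t,(585,585),interpolation=cv2.INTER_CUBIC),alpha=2.2))
```

```text
(no output)
```

View pics/k1.png

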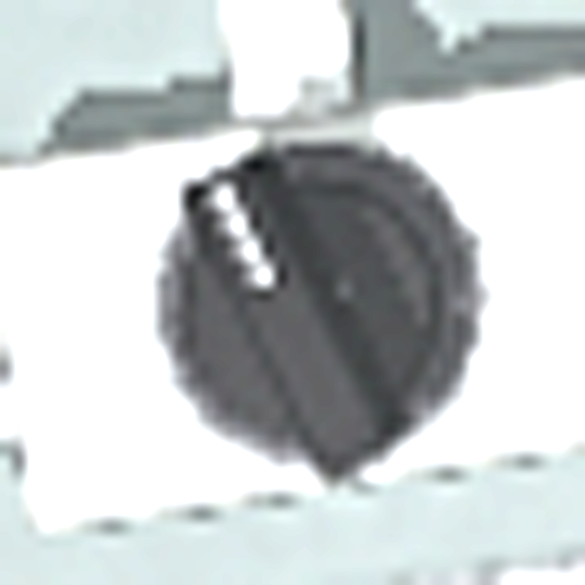

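The bar edge runs from (190,200) to (335,475), about 62° from the image horizontal. Adding the rail's 8°, the knob has turned about 1.23 rad, so it's at its stop.

```bash
python3 -c "
from rig import job
print(job.hand_in())"
```

```text
the job is handed in; nothing more can be done
None
```

I handed the job in, but it returned no verdict: the glass is lined up over the bearing to about 2 mm by my camera measurements, the knob is turned about 1.23 rad to its stop and released, and the arm is clear.

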